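# Lock the red clamp head into the bayonet socket on a goldsmith's bench

### The arm

A 6-joint arm with a two-finger parallel gripper is mounted at the origin on the work surface. World frame = base frame: x ahead of the robot, y to its left, z up, the work surface at z = 0. Lengths are in m, angles in rad, forces in N, time in s.
With the tool pointing down it reaches from about 0.425 to 0.925 m from the base axis. Payload 12.5 kg.
Tool frame: the origin (TCP) lies where the fingers leave the gripper's body, on its centre line; the fingertips stand 73 mm ahead of it and the grasp point (between the pads) lies 54 mm ahead of it; z points along the fingers, y is the line along which they close (so a half turn about z gives the same grasp; the last joint's range is limited). The gripper opens to 85 mm and grips with 20 to 120 N. Pads are 22 mm wide; open, the fingers measure 114 mm over their backs; the gripper's body (76 mm by 85 mm) begins 54 mm behind the grasp point. The pads swing forward as they close: fully open they stand 13 mm farther back than shut.
Start: joints at [1.045, 0.491, 1.559, -0, 1.092, -0.106], TCP at [0.255, 0.571, 0.304] pointing down, gripper open.
Joint ranges: [-3.1, 3.1], [-0.84, 2.19], [0.05, 2.79], [-1.13, 4.28], [0.06, 2.93], [-2.69, 2.69]. Speed limits (rad/s): [2.22, 2.22, 2.79, 3.14, 3.14, 3.14].

### API

Orientations are given as a unit quaternion [x, y, z, w].
In Python, from station import move_ptp, move_linear, goto_joints, open_jaws, grab, hold, ik, grab_frame, camera_model, IKError, hand_in, read_t, read_joints, read_qvel, read_effort, read_eef_pos, read_orientation, read_force, read_torque, read_finger_gap, read_gripper_force gives the robot as it stands. Calls block until the motion is done:
- move_ptp(position, orientation): joint-space move of the TCP to a pose.
- move_linear(position, rot=None, max_speed=0.15, stop_force=None): straight line of the TCP; rot=None keeps the orientation; max_speed is the mean speed in m/s. With stop_force (N) it stops when the force on the tool has changed by that much, and returns True; else False.
- goto_joints(angles): joint-space move.
- open_jaws() and grab(grip_force=None): open the fingers fully, or close them until they stop; grip_force is the grip in N (None keeps the last).
- hold(seconds).
- ik(position, orientation): joint angles nearest the present ones, or None.
- grab_frame(name): name is "scene" or "top"; returns (picture, depth): 384x512x3 uint8, blue, green, red; 384x512 float32, m along the optical axis (not along the pixel's ray), 0 where there is no reading.
- camera_model(name): a dict with "intrinsics" (3x3 intrinsics, pixels), "k1" (the pictures are not rectified: a ray, as slopes to the right and down, at radius r is drawn at 1 + k1 r^2 times it, then the intrinsics apply), "extrinsics" (4x4, takes a point from camera to world coordinates). Camera axes: x right, y up, looking along -z (the intrinsics and any distortion apply to the point x, -y, -z); pixel columns grow to the right and rows downward; lengths in m; the calibration is good to about 2 mm. A picture is of the moment at which its call begins. camera_model takes no time and is no camera call.
A pose or a line that the arm cannot do raises IKError and nothing moves.
- hand_in(): hands the job in; it is judged then, once.
Readings, each from a call of its own:
- read_t(): time.
- read_joints(): joint angles.
- read_qvel(): joint speeds.
- read_effort(): joint torques, N m.
- read_eef_pos(): TCP position.
- read_orientation(): TCP orientation.
- read_force(): force on the tool from outside, world axes, zero at the start.
- read_torque(): the same for the moment, N m.
- read_finger_gap(): finger opening in m.
- read_gripper_force(): force on a finger pad.
Only numpy, scipy, OpenCV 4.12 (cv2) and the standard library are available. Lean on these libraries where they do the work, as an engineer would, in place of code of your own. Each camera call takes 0.05 s, during which the arm holds its last target. There are 200 camera calls.

### The job

Mount the clamp head with the red stone and red collar in the bayonet socket on the bench: line its two lugs up with the two slots, push it in to the floor, turn it clockwise (seen from above) to the stop, and let go of it. Leave the blue and green heads standing where they are.

Things in the scene. Friction and masses are not known exactly. Their poses are not given: they have to be found in the camera images.
- socket: bayonet socket fixed to the bench, round dark cup, diameter 116, height 30 mm, on a 170 x 150 x 4 plate. Origin: axis at bench level, z up. Aluminium lip 22-30 mm up with 60 mm bore and two 28 mm wide slots along its x and -x, to 47 mm from the axis (play 4 mm, 10 deg). Floor 8 mm above the bench: the pushed-in head rests there, lugs under the lip, and turns clockwise only, to hard stops at the yellow marks; no spring
- red_head_mid (a point): centre, 50 mm above the underside, of the loose red head (red collar, pads, ring stone; 350 g), upright on the bench. 2 lugs at the foot (0-8 mm up, 14 wide) point along its x and -x, to 40 mm from the axis; plug of 52 mm diameter to 34 mm up; dark jaw block 60 long (x), 26 wide (y, grip here), 34-80 mm up; ring on top to 104. It goes in either way round; locked after 60 deg clockwise turn from the slots (53-67 with play)
- blue_head_mid (a point): centre, 50 mm above the underside, of the blue head: like the red one in shape and size, but with blue collar, blue jaw pads and blue stone. Not to be used; stands loose and upright on the bench
- green_head_mid (a point): centre, 50 mm above the underside, of the green head: like the red one in shape and size, but with green collar, green jaw pads and green stone. Not to be used; stands loose and upright on the bench
Things that resemble listed ones, but are neither listed nor needed, are in the scene too. What is shaped like the part that bears red_head_mid but white or yellow is not meant.

How it is judged:
By the outcome, as a careful person would: the job done as asked, in the order asked, and still so for the second after the job is handed in, with the robot touching nothing.
It also fails if it takes over 42 s, if anything falls off the work surface, if the arm or the gripper's body presses on something with over 40 N, if the wrist force passes 120 N, or if a joint passes its speed limit or range.

## Working session

There is one attempt and no reset: what is moved stays moved. The work goes in short steps, each a Python script; the robot and the scene stay as the last script left them, time stands still between calls to the robot, and variables do not carry over. Pictures are saved under pics/ and viewed, at most 10 in all, crops included, and the job is handed in when it is done.

```bash
ls; mkdir -p pics
cat > h.py <<'E'
import numpy as np, cv2
from station import *
def grab(n):
    pass
E
rm h.py
cat > hh.py <<'E'
import numpy as np, cv2
from station import *
def snap(n,tag):
    p,d=grab_frame(n); np.savez(f'pics/{tag}.npz',p=p,d=d); cv2.imwrite(f'pics/{tag}.png',p); return p,d
def ray(n,uv):
    m=camera_model(n);K=np.array(m['intrinsics']);T=np.array(m['extrinsics'])
    uv=np.atleast_2d(np.array(uv,float)); s=np.c_[(uv[:,0]-K[0,2])/K[0,0],(uv[:,1]-K[1,2])/K[1,1]]
    q=s.copy()
    for _ in range(20): q=s/(1+m['k1']*(q**2).sum(1,keepdims=True))
    return np.c_[q[:,0],-q[:,1],-np.ones(len(q))],T
def at_z(n,uv,z):
    r,T=ray(n,uv); w=r@T[:3,:3].T; o=T[:3,3]; z=np.broadcast_to(z,len(w)); return o+w*((z-o[2])/w[:,2])[:,None]
def at_d(n,uv,d):
    r,T=ray(n,uv); return (r*np.atleast_1d(d)[:,None])@T[:3,:3].T+T[:3,3]
def cloud(n,d):
    v,u=np.mgrid[0:d.shape[0],0:d.shape[1]]; uv=np.c_[u.ravel(),v.ravel()]
    return at_d(n,uv,d.ravel()).reshape(*d.shape,3)
E
python3 - <<'E'
from hh import *
for n in ('scene','top'):
    p,d=snap(n,n+'0'); m=camera_model(n); print(np.round(m['extrinsics'],3).tolist(),m['k1'],m['intrinsics'])
a=[cv2.resize(cv2.imread(f'pics/{n}0.png'),(768,576)) for n in('scene','top')]
for n,i in zip(('scene','top'),a): cv2.imwrite(f'pics/{n}0b.png',i)
print(read_orientation(),read_t())
E
```

```text
pics
[[0.387, -0.633, 0.671, 1.427], [0.922, 0.273, -0.274, -0.403], [-0.01, 0.725, 0.689, 0.956], [0.0, 0.0, 0.0, 1.0]] -0.0009741734351453033 [[471.54295458   0.         254.71046145]
 [  0.         471.54295458 189.08530768]
 [  0.           0.           1.        ]]
[[-0.016, 0.995, -0.094, 0.457], [-1.0, -0.016, 0.003, -0.045], [0.001, 0.094, 0.996, 1.172], [0.0, 0.0, 0.0, 1.0]] 0.05242996845055659 [[464.70569047   0.         259.52251421]
 [  0.         464.70569047 191.61841595]
 [  0.           0.           1.        ]]
[ 2.08371551e-01  9.78049626e-01 -4.49555328e-04 -1.56095831e-04] 0.1
```

View pics/scene0b.png

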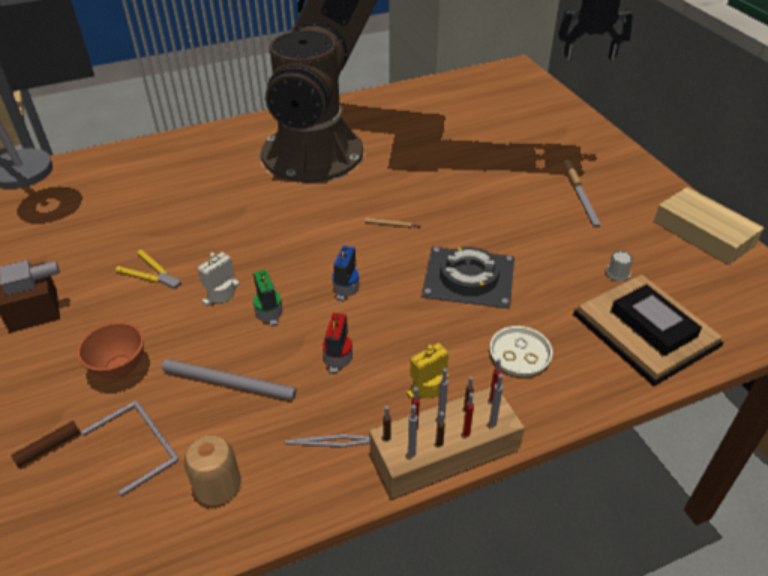

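View pics/top0b.png

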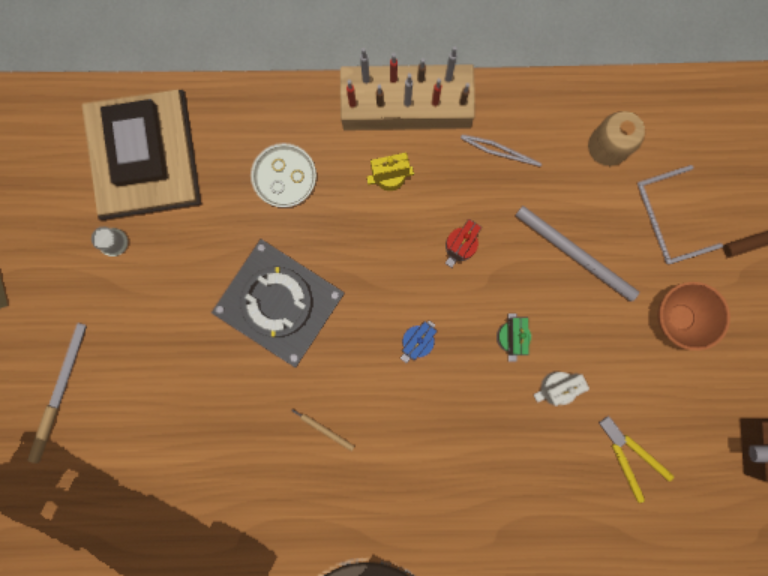

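The scene picture shows the red head at about (338,342) in the 768-wide view and the socket at (470,270). In the top view they are at (462,241) and (277,302). Possible mix-ups, by top-view pixel: blue (419,341), green (515,337), white (562,388), yellow (390,171). The one with the red collar and stone is at (462,241), and I'll check it in a close crop.

Run:
```python
from hh import *
t=cv2.imread('pics/top0.png'); s=cv2.imread('pics/scene0.png')
f=lambda i,x,y,w,h:cv2.resize(i[y:y+h,x:x+w],(400,300 if h<w else 400),interpolation=cv2.INTER_CUBIC)
# top: red u 288-328, v 140-180 (10x) ; socket u140-230 v155-245
A=cv2.resize(t[140:180,288:328],(400,400),interpolation=cv2.INTER_CUBIC)
B=cv2.resize(t[161:241,145:225],(400,400),interpolation=cv2.INTER_CUBIC)
cv2.imwrite('pics/crop1.png',np.hstack([A,B]))
d=np.load('pics/top0.npz')['d']; P=cloud('top',d)
hsv=cv2.cvtColor(t,cv2.COLOR_BGR2HSV)
R=P[140:180,288:328]; 
for lo,hi in((.07,.12),(.025,.07),(.005,.025)):
    k=(R[...,2]>lo)&(R[...,2]<hi); print(lo,k.sum(),np.round(R[k].mean(0),4),np.round(R[k].min(0),3),np.round(R[k].max(0),3))
k=(R[...,2]>.085); c=R[k][:,:2]
w,v=np.linalg.eigh(np.cov(R[R[...,2]>.065][:,:2].T)); print(w,v[:,1])
S=P[161:241,145:225]; k=(S[...,2]>.025)&(S[...,2]<.035); print(np.round(S[k].mean(0),4),np.round(S[k].min(0),3),np.round(S[k].max(0),3))
print('bench z',np.median(P[...,2]))
```

```text
0.07 275 [ 0.6365 -0.1681  0.0827] [ 0.607 -0.194  0.07 ] [ 0.668 -0.143  0.105]
0.025 151 [ 0.6329 -0.1659  0.0374] [ 0.607 -0.194  0.027] [ 0.662 -0.143  0.07 ]
0.005 51 [ 0.6204 -0.1596  0.0099] [ 0.602 -0.22   0.005] [ 0.692 -0.136  0.024]
[5.55673843e-05 1.11968497e-03] [-0.8278739   0.56091426]
[0.5457 0.1401 0.0298] [0.491 0.084 0.025] [0.602 0.197 0.035]
bench z -9.443554973198598e-05
```

View pics/crop1.png

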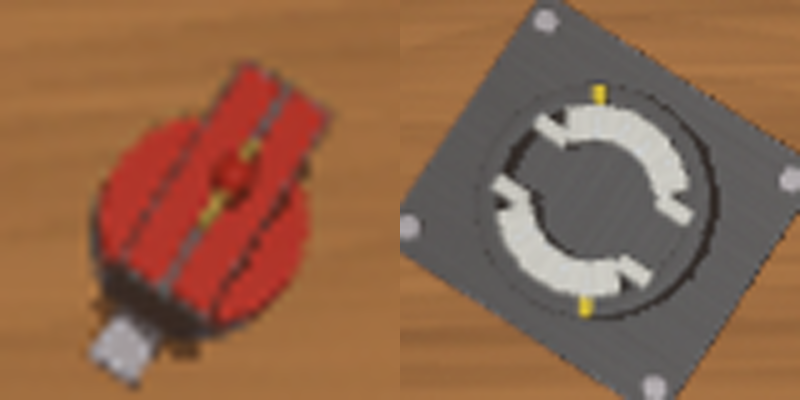

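The left crop shows the red head: collar, red pads and red stone at crop (232,175), with a lug at (122,348), so x runs along that diagonal. In the right crop the socket slots are centred near (530,160) and (654,240), with yellow marks at (600,95) and (585,305). The marks lie clockwise from the slots, as they should.

Run:
```python
from hh import *
from scipy.spatial.transform import Rotation as Ro
px=lambda c:(c[0]/10+288-.45,c[1]/10+140-.45)
sx=lambda c:((c[0]-400)/5+145-.4,c[1]/5+161-.4)
print('stone',at_z('top',[px((232,175))],.095)); 
print('jaw corners',np.round(at_z('top',[px(c) for c in((248,62),(332,112),(205,322),(118,255))],.08),4))
print('lug tip',at_z('top',[px(c) for c in((92,348),(135,383),(113,366))],.008))
Q=at_z('top',[sx(c) for c in((530,160),(654,240),(550,130),(510,190),(673,210),(635,270))],.03); print(np.round(Q,4)); d=Q[0]-Q[1]; print('slot',(Q[0]+Q[1])/2,np.degrees(np.arctan2(d[1],d[0])),Q[2:].mean(0),[np.degrees(np.arctan2(*(e[1::-1]))) for e in(Q[2]+Q[3]-Q[4]-Q[5],Q[2]-Q[3],Q[4]-Q[5])])
Y=at_z('top',[sx((600,95)),sx((585,305))],.03);d=Y[0]-Y[1]; print('yellow',Y.mean(0),np.degrees(np.arctan2(d[1],d[0])))
C=at_z('top',[sx(c) for c in((545,20),(792,180),(655,388),(408,226))],.005); print('screws',C.mean(0),[np.degrees(np.arctan2(*((C[i]-C[j])[1::-1]))) for i,j in((0,1),(3,2),(0,3),(1,2))])
for n,(u0,v0,u1,v1),(a0,b0,a1,b1) in(('top',(288,140,328,180),(145,161,225,241)),('scene',(205,200,245,255),(275,155,350,210))):
    z=np.load(f'pics/{n}0.npz');P=cloud(n,z['d']);R=P[v0:v1,u0:u1].reshape(-1,3)
    k=R[(R[:,2]>.074)&(R[:,2]<.086)]; (c,s,a)=cv2.minAreaRect((k[:,:2]*1000).astype(np.float32)); print(n,len(k),'jaw',c,s,a,k[:,2].mean())
    k=R[R[:,2]>.09];print(' ring',k.mean(0),len(k))
    S=P[b0:b1,a0:a1].reshape(-1,3);k=S[(S[:,2]>.026)&(S[:,2]<.035)]
    print(' socket',cv2.minEnclosingCircle((k[:,:2]*1000).astype(np.float32)),k[:,2].mean())
```

```text
stone [[ 0.63832099 -0.16920059  0.095     ]]
jaw corners [[ 0.668  -0.1754  0.08  ]
 [ 0.6556 -0.1951  0.08  ]
 [ 0.6057 -0.1636  0.08  ]
 [ 0.6221 -0.1434  0.08  ]]
lug tip [[ 0.60939116 -0.14277968  0.008     ]
 [ 0.60031657 -0.15340991  0.008     ]
 [ 0.60472719 -0.14796788  0.008     ]]
[[0.5662 0.171  0.03  ]
 [0.5257 0.1102 0.03  ]
 [0.5809 0.1612 0.03  ]
 [0.5515 0.1808 0.03  ]
 [0.5403 0.1008 0.03  ]
 [0.5111 0.1195 0.03  ]]
slot [0.5459167 0.1406078 0.03     ] 56.35067184879797 [0.54593735 0.14059214 0.03      ] [np.float64(56.35015423618994), np.float64(-33.67860507702387), np.float64(-32.652810651725)]
yellow [0.5461178  0.14030046 0.03      ] -4.094432646554995
screws [0.5463568  0.14054964 0.005     ] [np.float64(56.134140310895795), np.float64(56.03974614781572), np.float64(-33.46778358522164), np.float64(-33.873141762622794)]
top 247 jaw (637.4779052734375, -168.8287811279297) (25.992841720581055, 60.80079650878906) 57.0081672668457 0.08116971120534003
 ring [ 0.60360906 -0.14522296  0.2979545 ] 27
 socket ((546.0411987304688, 140.04620361328125), 57.71122741699219) 0.029902411536027865
scene 182 jaw (638.9185180664062, -168.5189208984375) (26.47144889831543, 64.19708251953125) 56.78230285644531 0.08064336819242583
 ring [ 0.91457221 -0.25072016  0.39784824] 23
 socket ((548.046630859375, 140.9719696044922), 60.09589767456055) 0.0295057615710906
```

Both cameras agree with each other and with the given sizes. The head is at (0.638,-0.169) with x at -33°, and the socket is at (0.5465,0.1405) with the slots at 56.1° and the stop at -4°. Next I'll check wrist feasibility for the different ways round.

```bash
cat >> hh.py <<'E'
from scipy.spatial.transform import Rotation as Ro
def down(deg):
    a=np.radians(deg); x=np.array([np.cos(a),np.sin(a),0]); z=np.array([0,0,-1.]); return Ro.from_matrix(np.c_[x,np.cross(z,x),z]).as_quat()
H=np.array([.638,-.1687]); S=np.array([.5463,.1404]); HA=-33.; SA=56.1
E
python3 - <<'E'
from hh import *
f=lambda p,z,a:ik([*p,z],down(a))
for k in(0,180):
    for nm,p,z,a in(('pick',H,.114,HA),('pre',S,.2,SA),('pre',S,.122,SA),('end',S,.122,SA-68)):
        q=f(p,z,a+k); print(k,nm,None if q is None else np.round(q,2))
E
```

```text
0 pick [-0.36  0.76  1.62 -0.    0.76  1.79]
0 pre [ 0.13  0.53  1.82 -0.    0.79  0.73]
0 pre [ 0.13  0.65  1.87 -0.    0.62  0.73]
0 end [ 0.13  0.65  1.87 -0.    0.62  1.91]
180 pick [-0.36  0.76  1.62 -0.    0.76 -1.35]
180 pre [ 0.13  0.53  1.82 -0.    0.79 -2.42]
180 pre [ 0.13  0.65  1.87 -0.    0.62 -2.42]
180 end [ 0.13  0.65  1.87 -0.    0.62 -1.23]
```

Run:
```python
from hh import *
from station import grab
move_ptp([*H,.26],down(HA)); print(read_t(),read_eef_pos())
print(move_linear([*H,.114],stop_force=15), read_t())
grab(50); print('gap',read_finger_gap(),read_gripper_force(),read_force())
move_linear([*H,.25]); print('gap',read_finger_gap(),read_force(),read_t())
move_ptp([*S,.24],down(SA)); print(read_eef_pos(),read_t())
p,d=snap('scene','g1'); cv2.imwrite('pics/g1c.png',cv2.resize(p[60:210,230:430],(800,600),interpolation=cv2.INTER_CUBIC))
```

```text
3.0333 [ 0.6381601  -0.16799413  0.26007754]
False 4.1583
gap 0.02550596234864829 50.54757356643677 [-1.133105    1.07700737  3.12101692]
gap 0.0256108278393189 [ 0.65882501 -0.37738505 -3.34151952] 5.7917
[0.54675596 0.13985779 0.23983001] 7.0167
```

View pics/g1c.png

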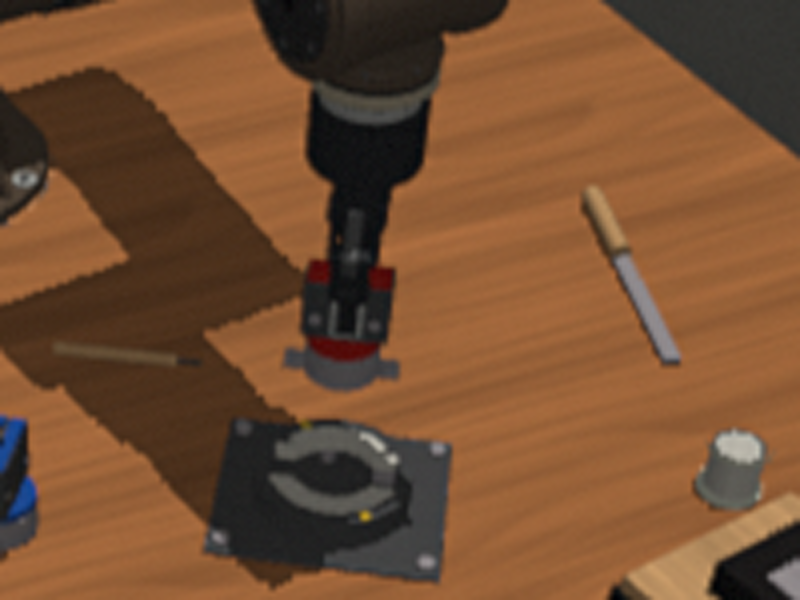

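The head is held upright at crop (345,320). It is centred between the fingers, with its lugs at (293,358) and (390,370) in line with the slots. Now I'll insert it.

Run:
```python
from hh import *
move_linear([*S,.155]); 
r=move_linear([*S,.119],max_speed=.03,stop_force=12); print(r,read_eef_pos(),read_force(),read_torque(),read_t())
```

```text
True [0.54610912 0.14048914 0.12218911] [-0.85214767  1.55437196  5.9776744 ] [ 0.06599276  0.18029609 -0.02580722] 8.7833
```

It reached the floor at 0.1222 as expected. Now I'll turn clockwise in steps and watch the torque.

Run:
```python
from hh import *
p=[*S,.1222]; t0=None
for a in list(range(10,51,10))+[54,57,59,61,63,65,67]:
    move_ptp(p,down(SA-a)); f=read_force();m=read_torque()
    print(a,np.round(f,1),np.round(m,2),round(read_t(),2),read_finger_gap())
    if abs(m[2])>1.2 or np.linalg.norm(f)>35: break
```

```text
10 [ 1.  -0.5 -1.7] [-0.1  -0.02 -0.05] 9.07 0.025605467240444067
20 [-0.9 -1.3 -2.5] [-0.19 -0.08 -0.03] 9.37 0.025469238720970795
30 [-0.1 -1.4 -2.6] [-0.17 -0.01 -0.03] 9.66 0.025498452625646893
40 [-0.1 -0.8 -1.3] [-0.16 -0.01 -0.  ] 9.95 0.025456390767995635
50 [ 0.8 -0.2 -1.6] [-0.17  0.01 -0.03] 10.24 0.025672217805338047
54 [ 0.5  0.  -1.7] [-0.07 -0.06 -0.02] 10.49 0.025250225117722316
57 [ 0.3  0.5 -1.6] [-0.03 -0.01 -0.  ] 10.74 0.025385309266105893
59 [ 0.3  2.5 -1.5] [ 0.48 -0.17  0.05] 10.99 0.02544038389083991
61 [ 2.5  9.2 -3. ] [ 1.94 -0.2   0.37] 11.24 0.025757501489371934
63 [ 1.8 10.2 -0.7] [ 1.86 -0.1   1.49] 11.49 0.02542104812112463
```

The torque rises from 0.05 to 1.5 N m between 59° and 63°, which is the stop. I'll release and retreat straight up, then look.

Run:
```python
from hh import *
move_ptp([*S,.1222],down(SA-61.5)); print(read_torque(),read_force())
open_jaws(); hold(.2); print(read_force())
print(move_linear([*S,.27],max_speed=.1,stop_force=15),read_t())
move_ptp([.255,.571,.304],down(24)); hold(.3)
t,d=snap('top','g2'); s,_=snap('scene','g3')
R=cloud('top',d)[161:241,145:225].reshape(-1,3); k=R[(R[:,2]>.080)&(R[:,2]<.096)]
print(len(k),cv2.minAreaRect((k[:,:2]*1000).astype(np.float32)),np.median(k[:,2]))
cv2.imwrite('pics/fin.png',np.hstack([cv2.resize(t[161:241,145:225],(400,400)),cv2.resize(s[130:230,200:300+0],(400,400)) if 0 else cv2.resize(s[140:240,260:360],(400,400))]))
for nm in('top',):
    t0=np.load('pics/top0.npz')['p']; df=np.abs(t.astype(int)-t0).max(2)
    for n,u,v in(('blue',279,227),('green',343,225)): print(n,(df[v-20:v+20,u-20:u+20]>60).sum())
print(read_t())
```

```text
[ 1.62644964 -0.11888151  0.33478988] [ 0.69728095  7.93045772 -1.22872281]
[-0.40029072  0.40116716  0.50214972]
False 14.1833
265 ((546.5176391601562, 139.736328125), (26.195552825927734, 58.960227966308594), 87.46559143066406) 0.08910056560754964
blue 0
green 0
16.4667
```

View pics/fin.png

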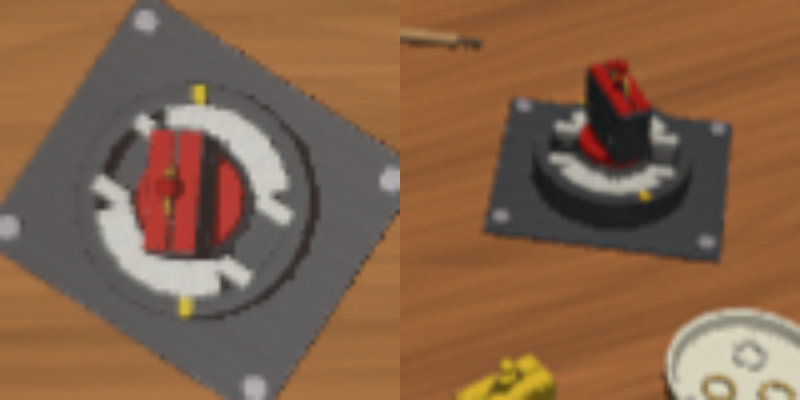

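The left half shows the head seated centrally in the socket with its jaw block lined up with the yellow marks, (200,95) to (187,305). The right half shows it upright with the gripper clear. Its top is 88–89 mm up, it has turned about 59° to the stop, and the blue and green heads haven't moved.

```bash
python3 -c "
from station import *
print(hand_in())"
```

```text
the job is handed in; nothing more can be done
None
```

The red head is pushed in to the socket floor, turned clockwise about 59° to the stop and released; blue and green are untouched, and the job was handed in at about 16.5 s.

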